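# Pull the empty sieve frame out from under the wire shelf and hang it up

## Task

The empty round sieve frame has been left under the wire shelf. Take the pull hook, hook it over the frame's near rim from inside and drag the frame along the table until more than half of it is out in front of the shelf (do not take it by hand before that), lay the hook back down on the table, then pick the frame up by its rim and hang it on the free J-hook of the hanging stand. Leave everything else where it is.

Things in the scene. Friction and masses are not known exactly. Their poses are not given: they have to be found in the camera images.
- pull_hook_grip (a point): Pull hook, loose in front of the stand, 0.24 kg: middle of its shank, where it balances, 26.5 mm above the table as it lies. Steel shank 12 mm thick (along y), 14 mm high, rising 27 mm over its 240 mm from handle to hook. x runs from handle to hook, z up. Wooden cross handle (26 mm thick, 100 mm along y) at 120 mm in -x; at 120 mm in +x the end turns straight down. It rests on handle and tip.
- pull_hook_tip (a point): Lowest point of the pull hook's turned-down end, 120 mm in +x of the grip point and 26.5 mm lower (on the table as it lies). The end is a 9 mm round bar; from the tip up to the underside of the shank there are 33 mm. Same axes as the grip point.
- frame_center (a point): Empty sieve frame: a plain steel hoop open at both ends, 160 mm outside, 144 mm inside (wall 8 mm thick), 45 mm high, about 0.22 kg, loose. Starts flat on the table wholly under the wire shelf, its near edge 10 to 25 mm behind the shelf's front edge. This point is its centre, on its axis at half height (22.5 mm up when flat); z is the hoop's axis.
- shelf_front (a point): Middle of the front edge of the fixed chromed wire shelf, at table level. x points from the front into the shelf, y along the front edge, z up. 240 mm deep, 260 mm wide, on four thin corner legs, open all round below; the underside of its wire top is 146 mm up; two tins (70 mm high) stand on its back corners. It stands left or right, the hanging stand on the other side.
- jhook (a point): Free J-hook of the fixed hanging stand: top of the hook's level vinyl-sleeved bar (8 mm thick), half-way along, 279 mm above the table. x points from the hook's free end to the crossbar, y along the crossbar, z up. The level bar runs from the crossbar (40 mm in +x) to 37 mm in -x, where the end turns up: its top is 26 mm above this point, at 50 mm in -x.
- stand: The fixed hanging stand; origin under the crossbar's middle but 30 mm nearer the robot, on the table, axes as for the J-hook. Base plate 14 mm high, from x = -30 to 120 mm, 250 mm wide, 20 mm post at x = 30 mm, crossbar (16 mm thick) at x = 30 mm, 275 mm up; free J-hook at y = -85 mm, the other hook at y = +85 mm with a hand brush (part of the stand) on it.
- jar: bystander: small glass jar, 38 mm wide, 60 mm high, under the shelf behind the frame
- dish: bystander: small white dish, 72 mm wide, 28 mm high, on the stand's base plate behind the crossbar
- can: bystander: drink can, 66 mm wide, 115 mm high, on the left near the robot
- mug: bystander: white mug, 76 mm wide, 85 mm high, on the right
- scoop: bystander: aluminium hand scoop with wooden handle, 215 mm long, 36 mm high, on the left
- mallet: bystander: wooden mallet, 230 mm long, 52 mm high, on the right
- tape: bystander: nearly used-up roll of tape, 100 mm wide, 24 mm high, on the left

How it is judged:
By the outcome, as a careful person would: the job done as asked, in the order asked, and still so for the second after the job is handed in, with the robot touching nothing.
It also fails if it takes over 72 s, if anything falls off the work surface, if the arm or the gripper's body presses on something with over 40 N, if the wrist force passes 120 N, or if a joint passes its speed limit or range.

## Robot

A 6-joint arm with a two-finger parallel gripper is mounted at the origin on the work surface. World frame = base frame: x ahead of the robot, y to its left, z up, the work surface at z = 0. Lengths are in m, angles in degrees, forces in N, time in s.
With the tool pointing down it reaches from about 0.25 to 0.725 m from the base axis. Payload 9.7 kg.
Tool frame: the origin (TCP) lies midway between the tips of the shut fingers; the grasp point (between the pads) lies 19 mm behind it; z points along the fingers, y is the line along which they close (so a half turn about z gives the same grasp; the last joint's range is limited). The gripper opens to 85 mm and grips with 20 to 120 N. Pads are 22 mm wide; open, the fingers measure 114 mm over their backs; the gripper's body (76 mm by 85 mm) begins 54 mm behind the grasp point. The pads swing forward as they close: fully open they stand 13 mm farther back than shut.
Start: joints at [63.369, 4.979, 10.078, 95.1, 0, 90], TCP at [0.247, 0.492, 0.231] pointing down, gripper open.
Joint ranges: [-179.16, 179.16], [-48.56, 103.87], [-65.8, 70.77], [-126.05, 130.52], [-82.76, 87.17], [-180, 180]. Speed limits (degrees/s): [127.2, 127.2, 147.25, 180, 180, 180].

## Interface

Orientations are given as [roll, pitch, yaw] about the fixed x, y, z axes, in that order (R = Rz(yaw) Ry(pitch) Rx(roll)).
In Python, from workcell import bot gives the robot as it stands.
- The arm moves only by the shell command python3 -m crank 'ROWS' [FORCE]. ROWS is JSON, a list of rows, each an object with "gripper": the finger opening in mm, from 0 to 85.4; "travel": the shift along the tool's x, y, z in mm, a list of three; "twist": the turn, a rotation vector about the tool's x, y, z in rad, a list of three. In form: [{"gripper": gripper, "travel": [tx, ty, tz], "twist": [rx, ry, rz]}, ...]. A call has 1 to 12 rows; each row shifts and turns the commanded pose from where the row before left it, along the tool's axes as they then stand; what a row does not reach is not made up. A row lasts 1/8 s, in which the tool goes at most 62.5 mm and 10.7 degrees, less where a joint would pass 70% of its speed; a pose out of reach is approached as far as the arm can. A call is refused whole if a number of a shift passes 62.5 or a number of a turn 0.188, either way. A call with a gripper value outside its range is refused whole. The fingers move at their own pace and stop on an object; FORCE is the grip in N (left out, the last holds). Time passes only in rows, so rows that do not move let the fingers close. It gives the time, the measured TCP pose, the force, the opening and the grip force at its end, in the units of the state.
- bot.get_obs(): the state, without advancing time (a new reading comes with each control period).
- bot.camera(name): name is "scene" or "top" or "wrist"; returns the picture (420x560x3 uint8, red, green, blue); there is no depth.
- bot.calibration(name): a dict with "vfov" (degrees; the focal length in pixels is half the picture's height over the tangent of half this angle, whatever the lens; pixels are square), "cx", "cy" (the principal point, pixels), "k1" (the pictures are not rectified: a ray, as slopes to the right and down, at radius r is drawn at 1 + k1 r^2 times it, then the intrinsics apply), "camera_from_world" (4x4, takes a point from world to camera coordinates). Camera axes: x right, y down, z forward; pixel columns grow to the right and rows downward; lengths in m; the calibration is good to about 2 mm. A picture is of the moment at which its call begins: read the wrist's pose just before it. calibration takes no time and is no camera call; for the wrist camera it gives the pose at the moment of the call.
- bot.job_done(): hands the job in; it is judged then, once.
The state is a dict: "time": time; "q": joint angles; "qd": joint speeds; "joint_efforts": joint torques, N m; "ee_pos": TCP position; "tcp_rot": TCP orientation; "wrist_force": force on the tool from outside, world axes, zero at the start; "torque": the same for the moment, N m; "opening": finger opening in m; "grasp_force": force on a finger pad.
Only numpy, scipy, OpenCV 4.12 (cv2) and the standard library are available. Lean on these libraries where they do the work, as an engineer would, in place of code of your own. Each camera call takes 0.05 s, during which the arm holds its last target. There are 200 camera calls.

## Working session

There is one attempt and no reset: what is moved stays moved. The work goes in short steps, Python scripts to look and compute and a shell command to move; the robot and the scene stay as the last step left them, time stands still between calls to the robot, and variables do not carry over. Pictures are saved under pics/ and viewed, at most 10 in all, crops included, and the job is handed in when it is done.

```bash
ls; mkdir -p pics
python3 - <<'E'
from workcell import bot
import cv2
o=bot.get_obs();print(o)
for n in("scene","top"):
    im=bot.camera(n);cv2.imwrite(f"pics/{n}0.png",im[:,:,::-1]);c=bot.calibration(n);print(n,c)
E
```

```text
pics
{'time': 0.0, 'q': array([ 6.33695587e+01,  5.00952610e+00,  1.00345536e+01,  9.50983312e+01,
       -1.50135472e-04,  8.99971459e+01]), 'qd': array([-0.01724842, -0.0226959 , -0.05557924,  0.04268877, -0.0255707 ,
       -0.02890965]), 'joint_efforts': array([ 5.97787239e-04, -5.20389354e+01,  4.64800036e+01,  1.60899136e-02,
        2.02018178e-06,  2.72851889e-05]), 'ee_pos': array([0.24643011, 0.49145553, 0.23059905]), 'tcp_rot': array([-1.79926696e+02,  1.46483847e-04,  1.53372413e+02]), 'wrist_force': array([ 0.66975479, -0.24666502, -0.57282172]), 'torque': array([-0.01142018, -0.03624671,  0.04317862]), 'grasp_force': 0.0, 'opening': 0.08515389665920094}
scene {'vfov': 53.78900291130032, 'cx': 280.36646307474615, 'cy': 205.96140518034647, 'k1': -0.03171518942222837, 'camera_from_world': array([[ 0.21957362,  0.97539623,  0.01973862, -0.13757619],
       [ 0.54881167, -0.10676612, -0.82909996, -0.12297218],
       [-0.80659356,  0.19288127, -0.55875186,  1.74747692],
       [ 0.        ,  0.        ,  0.        ,  1.        ]])}
top {'vfov': 52.84771614470466, 'cx': 287.4197148225866, 'cy': 204.70476626590664, 'k1': -0.08422075007276024, 'camera_from_world': array([[-2.38058713e-02, -9.99716586e-01, -1.68807004e-04,
         2.70718266e-02],
       [-9.97110016e-01,  2.37559868e-02, -7.21614041e-02,
         5.52931308e-01],
       [ 7.21449627e-02, -1.54954594e-03, -9.97392953e-01,
         1.62369789e+00],
       [ 0.00000000e+00,  0.00000000e+00,  0.00000000e+00,
         1.00000000e+00]])}
```

View pics/scene0.png

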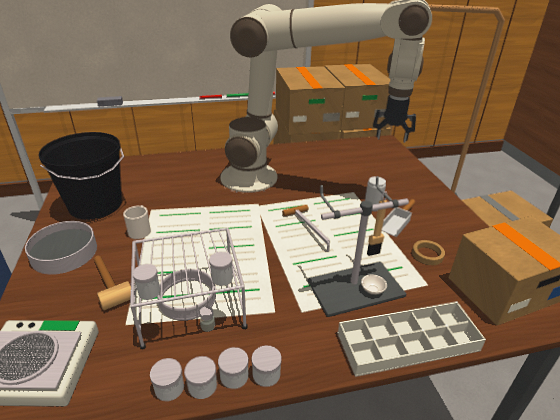

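View pics/top0.png

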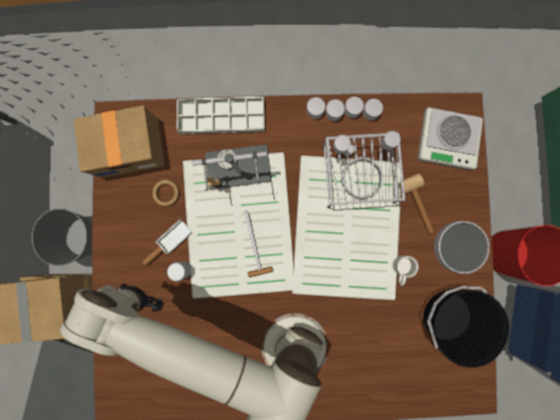

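The scene view shows the shelf on the robot's right (frame under it, around (185,293), jar at (207,318)) and the stand on its left with the free hook toward the centre. The top view shows the pull hook from handle (260,271) to tip (246,213), and the frame at about (361,179). I'll enlarge the top view.

```bash
cat > h.py <<'E'
import numpy as np,cv2
from workcell import bot
def ray(c,u,v):
    f=210/np.tan(np.radians(c["vfov"])/2)
    d=np.array([(u-c["cx"])/f,(v-c["cy"])/f]);s=d.copy()
    for _ in range(20): s=d/(1+c["k1"]*(s@s))
    T=c["camera_from_world"];R=T[:3,:3]
    return -R.T@T[:3,3], R.T@np.array([s[0],s[1],1])
def onz(c,u,v,z):
    o,d=ray(c,u,v); return o+d*(z-o[2])/d[2]
def px(c,p):
    T=c["camera_from_world"];q=T[:3,:3]@np.asarray(p)+T[:3,3];s=q[:2]/q[2]
    f=210/np.tan(np.radians(c["vfov"])/2)
    return s*(1+c["k1"]*(s@s))*f+[c["cx"],c["cy"]]
E
python3 - <<'E'
import cv2
im=cv2.imread("pics/top0.png")
a=cv2.resize(im[120:220,315:445],None,fx=5,fy=5,interpolation=cv2.INTER_CUBIC)
b=cv2.resize(im[140:285,195:285],None,fx=4,fy=4,interpolation=cv2.INTER_CUBIC)
cv2.imwrite("pics/a.png",a);cv2.imwrite("pics/b.png",b)
s=cv2.imread("pics/scene0.png")
cv2.imwrite("pics/c.png",cv2.resize(s[175:315,265:425],None,fx=4.2,fy=4.2,interpolation=cv2.INTER_CUBIC))
E
```

```text
(no output)
```

View pics/a.png

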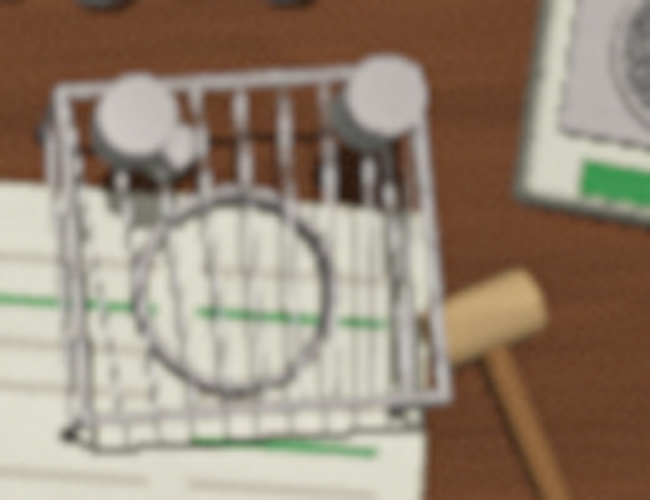

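View pics/b.png

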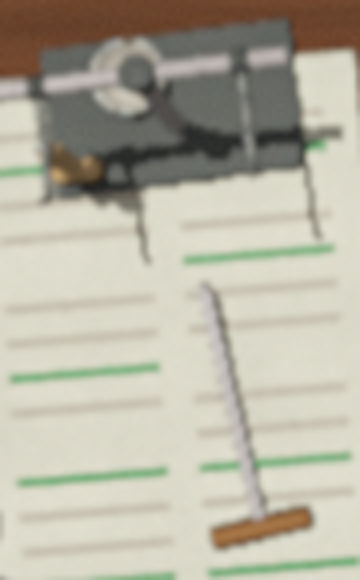

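View pics/c.png

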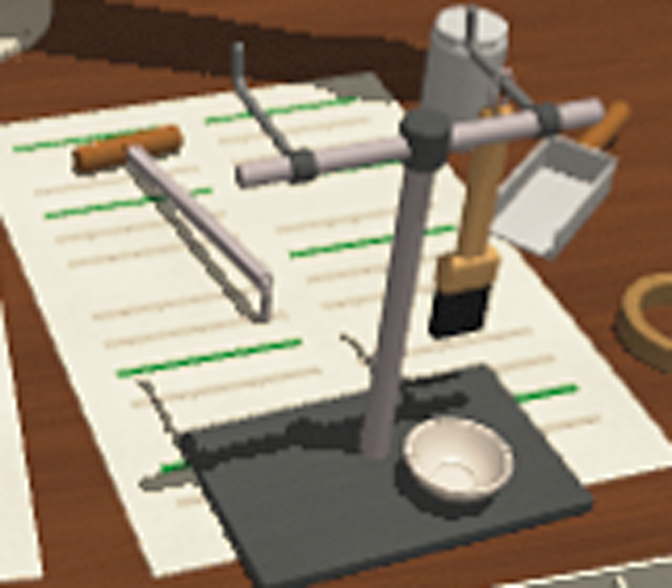

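The crops show these positions.
- **a:** frame ring centred at about (233,290), shelf front top edge from (80,420) to (448,397).
- **b:** hook tip end (207,290), handle (262,527), J-hook bar from (240,62) to (252,170).
- **c:** collar (301,165), J bend (240,82), J tip (238,47).

Next I'll turn these into points.

Run:
```python
from h import *
t=bot.calibration("top");s=bot.calibration("scene")
A=lambda u,v,z:onz(t,315+(u+.5)/5-.5,120+(v+.5)/5-.5,z)
B=lambda u,v,z:onz(t,195+(u+.5)/4-.5,140+(v+.5)/4-.5,z)
P=lambda n,*x:print(n,*[np.round(i,4) for i in x])
P("frame top L R T B",A(135,290,.045),A(332,290,.045),A(233,190,.045),A(233,395,.045))
P("shelf FL FR BL BR",A(80,420,.15),A(448,397,.15),A(60,90,.15),A(418,70,.15))
h=B(262,527,.026);e=B(207,290,.04);P("handle,end",h,e,np.linalg.norm((h-e)[:2]),np.degrees(np.arctan2(*(e-h)[1::-1])))
P("base FL FR BL BR",B(45,200,.014),B(303,160,.014),B(40,50,.014),B(290,20,.014))
P("jbar cross,end",B(240,62,.275),B(252,170,.29))
im=cv2.imread("pics/top0.png");
hsv=cv2.cvtColor(im,cv2.COLOR_BGR2HSV)
C=lambda u,v,z:onz(s,265+(u+.5)/4.2-.5,175+(v+.5)/4.2-.5,z)
P("scene: collar, bend,tip",C(301,165,.275),C(240,84,.275),C(238,47,.305))
P("crossL R",C(245,175,.275),C(597,112,.275))
P("handle,tip scene",C(127,150,.026),C(264,315,0.0))
# scene frame/ shelf
```

```text
frame top L R T B [ 0.6514 -0.1973  0.045 ] [ 0.648  -0.3502  0.045 ] [ 0.7278 -0.2763  0.045 ] [ 0.5684 -0.2702  0.045 ]
shelf FL FR BL BR [ 0.5443 -0.1407  0.15  ] [ 0.5546 -0.4076  0.15  ] [ 0.785 -0.134  0.15 ] [ 0.7949 -0.397   0.15  ]
handle,end [0.2988 0.1248 0.026 ] [0.5272 0.1722 0.04  ] 0.2332 11.7184
base FL FR BL BR [0.6208 0.3326 0.014 ] [0.654  0.0784 0.014 ] [0.7702 0.3365 0.014 ] [0.7937 0.0884 0.014 ]
jbar cross,end [0.7025 0.1192 0.275 ] [0.6101 0.1098 0.29  ]
scene: collar, bend,tip [0.7004 0.1237 0.275 ] [0.6055 0.1148 0.275 ] [0.608  0.1103 0.305 ]
crossL R [0.7039 0.087  0.275 ] [0.6809 0.3301 0.275 ]
handle,tip scene [0.3162 0.1232 0.026 ] [ 0.5215  0.1827 -0.    ]
```

```bash
python3 -m crank '[{"gripper":85,"travel":[-30,-23,0],"twist":[0,0,0]},{"gripper":85,"travel":[-30,-23,0],"twist":[0,0,0]},{"gripper":85,"travel":[-30,-23,0],"twist":[0,0,0]},{"gripper":85,"travel":[-30,-23,0],"twist":[0,0,0]},{"gripper":85,"travel":[-30,-23,0],"twist":[0,0,0]},{"gripper":85,"travel":[-30,-23,0],"twist":[0,0,0]},{"gripper":85,"travel":[-30,-23,0],"twist":[0,0,0]},{"gripper":85,"travel":[-30,-23,0],"twist":[0,0,0]},{"gripper":85,"travel":[-30,-23,0],"twist":[0,0,0]},{"gripper":85,"travel":[-30,-23,0],"twist":[0,0,0]},{"gripper":85,"travel":[0,0,0],"twist":[0,0,0]}]'
python3 - <<'E'
from h import *
o=bot.get_obs();print(o["q"],o["ee_pos"],o["tcp_rot"])
E
```

```text
time: 1.48
ee_pos: [0.4122, 0.1498, 0.2309]
tcp_rot: [-180.0, -0.0, 153.2]
wrist_force: [0.4, 0.3, 0.5]
opening: 0.0848
grasp_force: 0.0
[ 1.99894118e+01 -1.01403845e+01 -4.52268866e+00  9.56528583e+01
 -1.62219436e-02  4.68059402e+01] [0.41215557 0.14984025 0.23094994] [-1.79963262e+02 -1.22412341e-02  1.53183473e+02]
```

```bash
python3 -m crank '[{"gripper":85,"travel":[0,0,0],"twist":[0,0,-0.17]},{"gripper":85,"travel":[0,0,0],"twist":[0,0,-0.17]},{"gripper":85,"travel":[0,0,0],"twist":[0,0,-0.17]},{"gripper":85,"travel":[0,0,0],"twist":[0,0,-0.17]},{"gripper":85,"travel":[0,0,0],"twist":[0,0,0]},{"gripper":85,"travel":[0,0,0],"twist":[0,0,0]}]'
python3 - <<'E'
from h import *
import pickle
o=bot.get_obs();print(o["q"],o["ee_pos"],o["tcp_rot"])
c=bot.calibration("wrist");im=bot.camera("wrist");cv2.imwrite("pics/w1.png",im[:,:,::-1]);pickle.dump(c,open("w1.pkl","wb"))
print(c)
E
```

```text
time: 2.22
ee_pos: [0.4114, 0.1519, 0.2312]
tcp_rot: [180.0, -0.0, -167.9]
wrist_force: [0.4, 0.7, -0.6]
opening: 0.085
grasp_force: 0.0
[ 2.02655360e+01 -1.01566852e+01 -4.50793668e+00  9.56577021e+01
  4.93146798e-03  8.12057824e+00] [0.41142192 0.15193446 0.23120669] [ 1.79996383e+02 -9.56045358e-03 -1.67855042e+02]
{'vfov': 64.81516063270286, 'cx': 278.0075864192531, 'cy': 209.0616368157143, 'k1': -0.044912846985712705, 'camera_from_world': array([[-2.11079082e-01,  9.77468778e-01, -6.39465729e-04,
        -6.09403764e-02],
       [ 9.28583922e-01,  2.00726876e-01,  3.12154804e-01,
        -4.53214780e-01],
       [ 3.05249933e-01,  6.52955518e-02, -9.50031036e-01,
         2.43190681e-01],
       [ 0.00000000e+00,  0.00000000e+00,  0.00000000e+00,
         1.00000000e+00]])}
```

View pics/w1.png

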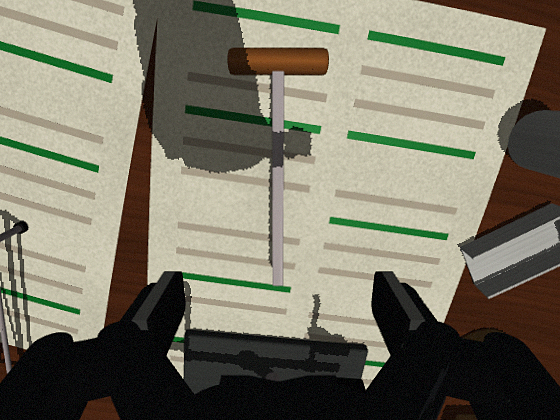

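The wrist view shows the hook straight along the picture, with the handle centre at (278,61) and the shank end at (278,284).

Run:
```python
from h import *
import pickle
c=pickle.load(open("w1.pkl","rb"))
hl,hr=onz(c,228,60,.015),onz(c,328,61,.015)
e=onz(c,278,284,.047); m=onz(c,278.,175,.033); n=onz(c,278,80,.027)
h=(hl+hr)/2;d=e-n;y=np.arctan2(d[1],d[0]);print(hl,hr,np.linalg.norm(hl-hr),h,n,m,e,np.linalg.norm((e-h)[:2]),np.degrees(y))
u=np.array([np.cos(y),np.sin(y)]);print("grip from handle",h[:2]+.12*u,"from end",e[:2]-.1245*u)
```

```text
[0.30582779 0.07724361 0.015     ] [0.28563619 0.17520389 0.015     ] 0.10001958177691804 [0.29573199 0.12622375 0.015     ] [0.3145716  0.13028517 0.027     ] [0.40619412 0.15007398 0.033     ] [0.52481488 0.17569806 0.047     ] 0.2343644099388035 12.188720409977716
grip from handle [0.41302689 0.15155963] from end [0.40312142 0.14941208]
```

```bash
python3 -m crank '[{"gripper":85,"travel":[0.5,0.5,45],"twist":[0,0,0]},{"gripper":85,"travel":[0.5,0,45],"twist":[0,0,0]},{"gripper":85,"travel":[0.5,0,45],"twist":[0,0,0]},{"gripper":85,"travel":[0.5,0,45],"twist":[0,0,0]},{"gripper":60,"travel":[0.5,0,30],"twist":[0,0,0]},{"gripper":40,"travel":[0.5,0,12],"twist":[0,0,0]},{"gripper":0,"travel":[0,0,0],"twist":[0,0,0]},{"gripper":0,"travel":[0,0,0],"twist":[0,0,0]},{"gripper":0,"travel":[0,0,0],"twist":[0,0,0]},{"gripper":0,"travel":[0,0,0],"twist":[0,0,0]},{"gripper":0,"travel":[0,0,0],"twist":[0,0,0]},{"gripper":0,"travel":[0,0,0],"twist":[0,0,0]}]' 80
```

```text
time: 3.78
ee_pos: [0.4096, 0.1519, 0.0108]
tcp_rot: [180.0, 0.2, -167.7]
wrist_force: [-2.4, 0.4, 5.7]
opening: 0.0104
grasp_force: 78.7
```

```bash
python3 -m crank '[{"gripper":0,"travel":[0,0,-38],"twist":[0,0,0]},{"gripper":0,"travel":[0,0,-38],"twist":[0,0,0]},{"gripper":0,"travel":[14,-41,0],"twist":[0,0,0]},{"gripper":0,"travel":[14,-41,0],"twist":[0,0,0]},{"gripper":0,"travel":[14,-41,0],"twist":[0,0,0]},{"gripper":0,"travel":[14,-41,0],"twist":[0,0,0]},{"gripper":0,"travel":[14,-41,0],"twist":[0,0,0]},{"gripper":0,"travel":[14,-41,0],"twist":[0,0,0]},{"gripper":0,"travel":[14,-41,0],"twist":[0,0,0]},{"gripper":0,"travel":[14,-41,0],"twist":[0,0,0]},{"gripper":0,"travel":[14,-41,0],"twist":[0,0,0]},{"gripper":0,"travel":[14,-41,0],"twist":[0,0,0]}]'
python3 -m crank '[{"gripper":0,"travel":[0,0,0],"twist":[0,0,0.176]},{"gripper":0,"travel":[0,0,0],"twist":[0,0,0]},{"gripper":0,"travel":[0,0,0],"twist":[0,0,0]}]'
python3 - <<'E'
from h import *
for n in("scene","top","wrist"):
    c=bot.calibration(n);im=bot.camera(n);cv2.imwrite(f"pics/{n}2.png",im[:,:,::-1])
    if n=="wrist":import pickle;pickle.dump(c,open("w2.pkl","wb"))
s=cv2.imread("pics/scene2.png")[195:345,110:260];t=cv2.imread("pics/top2.png")[120:270,310:430]
w=cv2.imread("pics/wrist2.png")
cv2.imwrite("pics/m2.png",np.hstack([cv2.resize(s,(400,400)),cv2.resize(t,(320,400))]))
cv2.imwrite("pics/m2.png",np.hstack([cv2.resize(s,(400,400),interpolation=2),cv2.resize(t,(320,400),interpolation=2)]))
E
```

```text
time: 5.28
ee_pos: [0.359, -0.2806, 0.0856]
tcp_rot: [-180.0, 0.0, -167.7]
wrist_force: [0.7, 0.7, -0.9]
opening: 0.0101
grasp_force: 78.7
time: 5.65
ee_pos: [0.3594, -0.2787, 0.0854]
tcp_rot: [-180.0, 0.0, -177.5]
wrist_force: [0.4, 0.4, -3.2]
opening: 0.0104
grasp_force: 78.9
```

View pics/m2.png

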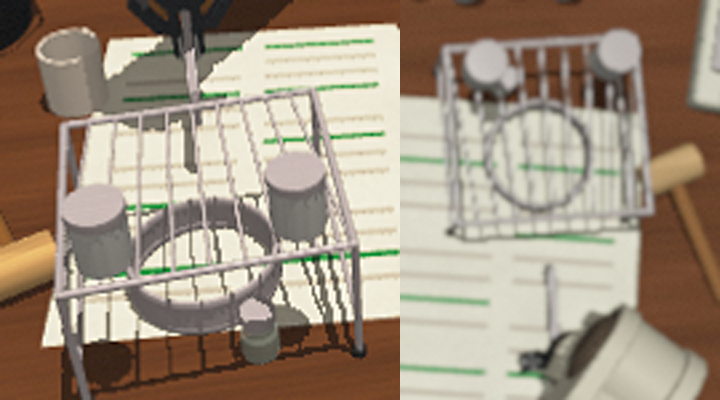

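The hook is held straight, with its end at (549,265) in the right half, in line with the frame centred at (538,156).

Run:
```python
from h import *
t=bot.calibration("top")
k=2.6667
for n,u,v,z in(("end",549,265,.122),("fc",538,156,.045),("near outer",538,211,.045),("L",486,156,.045),("R",591,156,.045),("far",538,102,.045),("shelfL",458,233,.15),("shelfR",652,212,.15)):
    print(n,onz(t,310+(u-400+.5)/k-.5,120+(v+.5)/k-.5,z))
```

```text
end [ 0.48673539 -0.2697712   0.122     ]
fc [ 0.64737224 -0.27404137  0.045     ]
near outer [ 0.56753847 -0.27103649  0.045     ]
L [ 0.64904809 -0.19856347  0.045     ]
R [ 0.64569625 -0.35129705  0.045     ]
far [ 0.72642934 -0.27713101  0.045     ]
shelfL [ 0.53179516 -0.1433573   0.15      ]
shelfR [ 0.55393543 -0.40752126  0.15      ]
```

```bash
python3 -m crank '[{"gripper":0,"travel":[-30,-1.5,0],"twist":[0,0,0]},{"gripper":0,"travel":[-30,-1.5,0],"twist":[0,0,0]},{"gripper":0,"travel":[-30,-1.5,0],"twist":[0,0,0]},{"gripper":0,"travel":[-28,-1.5,0],"twist":[0,0,0]},{"gripper":0,"travel":[0,0,0],"twist":[0,0,0]},{"gripper":0,"travel":[0,0,18],"twist":[0,0,0]},{"gripper":0,"travel":[0,0,18],"twist":[0,0,0]},{"gripper":0,"travel":[0,0,16],"twist":[0,0,0]},{"gripper":0,"travel":[0,0,0],"twist":[0,0,0]}]'
python3 - <<'E'
from h import *
im=bot.camera("scene");s=im[195:345,110:260,::-1];cv2.imwrite("pics/m3.png",cv2.resize(s,(600,600),interpolation=2))
E
```

```text
time: 6.92
ee_pos: [0.4762, -0.2798, 0.0313]
tcp_rot: [179.9, -0.1, -177.8]
wrist_force: [-0.5, 0.7, -1.8]
opening: 0.0104
grasp_force: 78.9
```

View pics/m3.png

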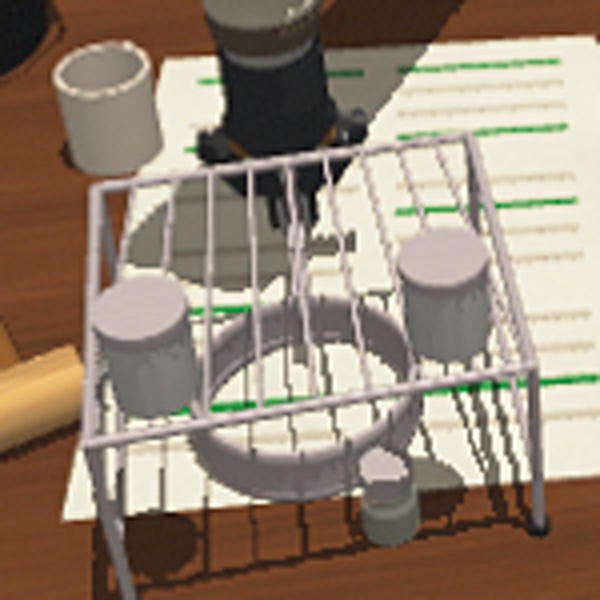

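The hook end is seen inside the near wall at (300,345), and no contact force is measured. Now the drag.

```bash
python3 -m crank '[{"gripper":0,"travel":[8,0,0],"twist":[0,0,0]},{"gripper":0,"travel":[10,0,0],"twist":[0,0,0]},{"gripper":0,"travel":[18,0,0],"twist":[0,0,0]},{"gripper":0,"travel":[20,0,0],"twist":[0,0,0]},{"gripper":0,"travel":[20,0,0],"twist":[0,0,0]},{"gripper":0,"travel":[20,0,0],"twist":[0,0,0]},{"gripper":0,"travel":[20,0,0],"twist":[0,0,0]},{"gripper":0,"travel":[20,0,0],"twist":[0,0,0]},{"gripper":0,"travel":[20,0,0],"twist":[0,0,0]},{"gripper":0,"travel":[20,0,0],"twist":[0,0,0]},{"gripper":0,"travel":[15,0,0],"twist":[0,0,0]},{"gripper":0,"travel":[10,0,0],"twist":[0,0,0]}]'
python3 - <<'E'
from h import *
for n in("scene","top"):
    im=bot.camera(n);cv2.imwrite(f"pics/{n}4.png",im[:,:,::-1])
s=cv2.imread("pics/scene4.png")[160:330,110:280];t=cv2.imread("pics/top4.png")[120:300,310:430]
cv2.imwrite("pics/m4.png",np.hstack([cv2.resize(s,(400,400),interpolation=2),cv2.resize(t,(267,400),interpolation=2)]))
E
```

```text
time: 8.48
ee_pos: [0.2757, -0.2883, 0.0333]
tcp_rot: [-180.0, 0.0, -177.8]
wrist_force: [1.5, -0.1, -1.9]
opening: 0.0102
grasp_force: 78.9
```

View pics/m4.png

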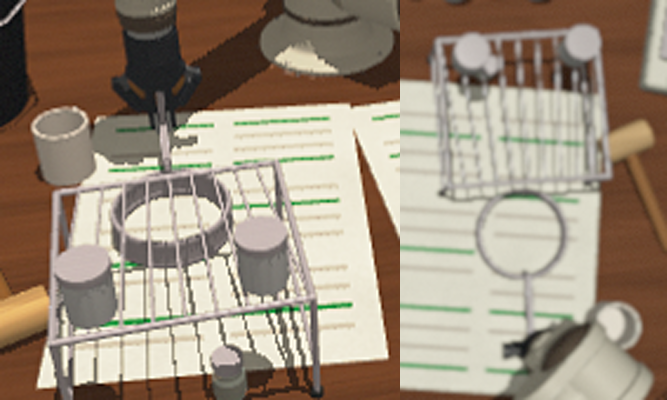

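The frame now stands clear in front of the shelf, at (520,234) in the right half. Next I unhook it and lay the hook back near where it was.

```bash
python3 -m crank '[{"gripper":0,"travel":[-6,0,0],"twist":[0,0,0]},{"gripper":0,"travel":[0,0,-28],"twist":[0,0,0]},{"gripper":0,"travel":[0,0,-28],"twist":[0,0,0]},{"gripper":0,"travel":[0,0,-10],"twist":[0,0,0]}]'
python3 -m crank '[{"gripper":0,"travel":[-12,43,0],"twist":[0,0,0]},{"gripper":0,"travel":[-14,43,0],"twist":[0,0,0]},{"gripper":0,"travel":[-14,43,0],"twist":[0,0,0]},{"gripper":0,"travel":[-14,43,0],"twist":[0,0,0]},{"gripper":0,"travel":[-14,43,0],"twist":[0,0,0]},{"gripper":0,"travel":[-14,43,0],"twist":[0,0,0]},{"gripper":0,"travel":[-14,43,0],"twist":[0,0,0]},{"gripper":0,"travel":[-14,43,0],"twist":[0,0,0]},{"gripper":0,"travel":[-14,43,0],"twist":[0,0,0]},{"gripper":0,"travel":[-14,43,0],"twist":[0,0,0]},{"gripper":0,"travel":[0,0,0],"twist":[0,0,-0.17]},{"gripper":0,"travel":[0,0,0],"twist":[0,0,0]}]'
```

```text
time: 9.07
ee_pos: [0.2838, -0.2885, 0.1006]
tcp_rot: [-179.9, 0.1, -177.7]
wrist_force: [0.7, -0.0, -2.3]
opening: 0.0101
grasp_force: 78.9
time: 10.58
ee_pos: [0.4034, 0.1477, 0.0983]
tcp_rot: [-180.0, -0.1, -168.0]
wrist_force: [-0.4, -0.7, -3.3]
opening: 0.0106
grasp_force: 79.2
```

```bash
python3 -m crank '[{"gripper":0,"travel":[0,0,30],"twist":[0,0,0]},{"gripper":0,"travel":[0,0,30],"twist":[0,0,0]},{"gripper":0,"travel":[0,0,20],"twist":[0,0,0]},{"gripper":0,"travel":[0,0,5],"twist":[0,0,0]},{"gripper":0,"travel":[0,0,3],"twist":[0,0,0]},{"gripper":0,"travel":[0,0,0],"twist":[0,0,0]}]'
```

```text
time: 11.32
ee_pos: [0.4041, 0.1471, 0.0119]
tcp_rot: [180.0, 0.1, -168.1]
wrist_force: [0.6, 0.1, -2.6]
opening: 0.0102
grasp_force: 79.2
```

```bash
python3 -m crank '[{"gripper":0,"travel":[0,0,1.2],"twist":[0,0,0]},{"gripper":30,"travel":[0,0,0],"twist":[0,0,0]},{"gripper":45,"travel":[0,0,0],"twist":[0,0,0]},{"gripper":45,"travel":[0,0,0],"twist":[0,0,0]},{"gripper":45,"travel":[0,0,0],"twist":[0,0,0]},{"gripper":45,"travel":[0,0,-30],"twist":[0,0,0]},{"gripper":45,"travel":[0,0,-50],"twist":[0,0,0]},{"gripper":45,"travel":[0,0,-50],"twist":[0,0,0]},{"gripper":45,"travel":[0,0,0],"twist":[0,0,0]}]'
python3 - <<'E'
from h import *
t=bot.calibration("top");im=bot.camera("top")[:,:,::-1];cv2.imwrite("pics/top5.png",im)
a=im[195:255,335:395]; hsv=cv2.cvtColor(a,cv2.COLOR_BGR2HSV)
m=((hsv[:,:,1]<45)&(hsv[:,:,2]<165)).astype(np.uint8)
c,_=cv2.findContours(m,cv2.RETR_EXTERNAL,cv2.CHAIN_APPROX_NONE)
for k in sorted(c,key=cv2.contourArea)[-3:]:
    if len(k)>5:
        e=cv2.fitEllipse(k);print(cv2.contourArea(k),e,onz(t,335+e[0][0],195+e[0][1],.045))
cv2.imwrite("pics/m5.png",np.hstack([cv2.resize(a,(400,400),interpolation=2),cv2.resize(m*255,(400,400),interpolation=0)[:,:,None].repeat(3,2)]))
E
```

```text
time: 12.45
ee_pos: [0.4054, 0.1477, 0.144]
tcp_rot: [179.9, 0.4, -168.0]
wrist_force: [0.1, -0.4, -0.9]
opening: 0.0449
grasp_force: 0.0
5.0 ((58.12352752685547, 6.5), (2.307248115539551, 3.528007745742798), 0.0) [ 0.55428514 -0.39347269  0.045     ]
9.0 ((23.608856201171875, 32.96604919433594), (27.16288185119629, 33.93846130371094), 151.43682861328125) [ 0.45594441 -0.25615398  0.045     ]
96.5 ((15.497217178344727, 38.132022857666016), (44.16682434082031, 74.20047760009766), 57.08744812011719) [ 0.43702366 -0.22436206  0.045     ]
```

Run:
```python
from h import *
t=bot.calibration("top")
k=400/180
for u,v in((476,234),(566,234),(520.5,190),(520.5,278)):
    print(onz(t,310+(u-400+.5)/k-.5,120+(v+.5)/k-.5,.045))
a=cv2.imread("pics/top5.png")[195:255,335:395];hsv=cv2.cvtColor(a,cv2.COLOR_BGR2HSV)
m=(hsv[:,:,2]<170);ys,xs=np.nonzero(m)
r=np.hypot(xs-(364.2-335),ys-(225-195));s=(r<24)&(r>15)
e=cv2.fitEllipse(np.stack([xs[s],ys[s]],1).astype(np.float32));print(s.sum(),e,onz(t,335+e[0][0],195+e[0][1],.045))
```

```text
[ 0.46859434 -0.20017925  0.045     ]
[ 0.46464998 -0.35606609  0.045     ]
[ 0.54260669 -0.2798299   0.045     ]
[ 0.3911445  -0.27446199  0.045     ]
297 ((28.788291931152344, 29.93473243713379), (38.57600402832031, 39.57487869262695), 69.57069396972656) [ 0.46702491 -0.27647331  0.045     ]
```

```bash
python3 -m crank '[{"gripper":45,"travel":[8.5,-38,-6],"twist":[0,0,0]},{"gripper":45,"travel":[8.5,-38,-6],"twist":[0,0,0]},{"gripper":45,"travel":[8.5,-38,-6],"twist":[0,0,0]},{"gripper":45,"travel":[8.5,-38,-6],"twist":[0,0,0]},{"gripper":45,"travel":[8.5,-38,-6],"twist":[0,0,0]},{"gripper":45,"travel":[8.5,-38,-6],"twist":[0,0,0]},{"gripper":45,"travel":[8.5,-38,0],"twist":[0,0,0]},{"gripper":45,"travel":[8.5,-38,0],"twist":[0,0,0]},{"gripper":45,"travel":[8.5,-38,0],"twist":[0,0,0]},{"gripper":45,"travel":[8,-36,0],"twist":[0,0,0]},{"gripper":45,"travel":[0,0,0],"twist":[0,0,0.18]},{"gripper":45,"travel":[0,0,0],"twist":[0,0,0.18]}]'
python3 -m crank '[{"gripper":45,"travel":[0,0,0],"twist":[0,0,0.178]},{"gripper":45,"travel":[0,0,0],"twist":[0,0,0.178]},{"gripper":45,"travel":[0,0,0],"twist":[0,0,0.178]},{"gripper":45,"travel":[0,0,0],"twist":[0,0,0.178]},{"gripper":45,"travel":[0,0,0],"twist":[0,0,0.178]},{"gripper":45,"travel":[0,0,0],"twist":[0,0,0.178]},{"gripper":45,"travel":[0,0,0],"twist":[0,0,0.178]},{"gripper":45,"travel":[0,0,0],"twist":[0,0,0.178]},{"gripper":45,"travel":[0,0,0],"twist":[0,0,0.178]},{"gripper":45,"travel":[0,0,0],"twist":[0,0,0.178]},{"gripper":45,"travel":[0,0,0],"twist":[0,0,0.178]},{"gripper":45,"travel":[0,0,0],"twist":[0,0,0]}]'
python3 - <<'E'
from h import *
import pickle
o=bot.get_obs();print(o["q"])
c=bot.calibration("wrist");im=bot.camera("wrist");cv2.imwrite("pics/w6.png",im[:,:,::-1]);pickle.dump(c,open("w6.pkl","wb"))
E
```

```text
time: 14.0
ee_pos: [0.3989, -0.2405, 0.1743]
tcp_rot: [179.9, -0.1, 171.0]
wrist_force: [0.3, -0.2, 0.4]
opening: 0.0454
grasp_force: 0.0
time: 15.5
ee_pos: [0.3991, -0.24, 0.1748]
tcp_rot: [-179.9, -0.0, 59.2]
wrist_force: [-0.1, -0.2, -0.3]
opening: 0.0454
grasp_force: 0.0
[-3.10182090e+01 -7.21375300e+00 -8.18322295e+00  8.91449249e+01
  1.90709972e-04  8.97362366e+01]
```

View pics/w6.png

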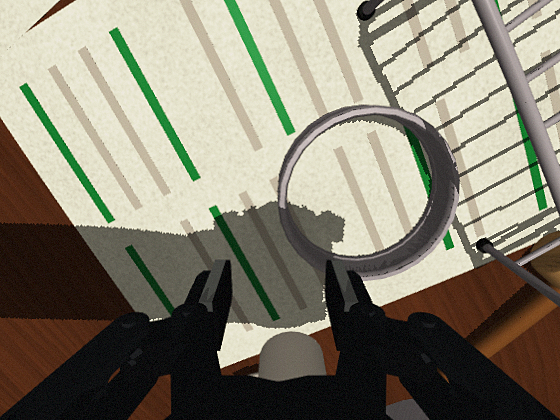

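The wrist view shows the ring with its upper outer rim's left edge at (278,193) and top at (368,104). I'll check my estimate against that.

Run:
```python
from h import *
import pickle
c=pickle.load(open("w6.pkl","rb"))
C=np.array([.467,-.277])
for z in(.045,0):
  p=np.array([px(c,[*(C+.08*np.array([np.cos(a),np.sin(a)])),z]) for a in np.linspace(0,2*np.pi,73)])
  print(z,p.min(0),p.max(0),p[p[:,0].argmin()],p[p[:,1].argmin()])
a=onz(c,278,193,.045);b=onz(c,368,104,.045);print(a,b)
# bounding of dark/grey ring pixels
im=cv2.imread("pics/w6.png").astype(int)
# grasp direction
o=bot.get_obs();print(o["ee_pos"])
print("TCP px at rim height",px(c,[.3991,-.24,.045]))
```

```text
0.045 [273.92169617  97.53613041] [460.72142198 278.49172112] [273.92169617 196.87034135] [374.50694466  97.53613041]
0 [274.53857739  97.90072769] [436.87636202 256.79697349] [274.53857739 184.12006875] [360.89966433  97.90072769]
[ 0.40245491 -0.23583415  0.045     ] [ 0.50041357 -0.20951013  0.045     ]
[ 0.39918196 -0.24004719  0.17502053]
TCP px at rim height [277.11462612 198.97925236]
```

```bash
python3 -m crank '[{"gripper":45,"travel":[0,4.5,40],"twist":[0,0,0]},{"gripper":45,"travel":[0,0,40],"twist":[0,0,0]},{"gripper":45,"travel":[0,0,40],"twist":[0,0,0]},{"gripper":45,"travel":[0,0,30],"twist":[0,0,0]},{"gripper":45,"travel":[0,0,14],"twist":[0,0,0]},{"gripper":45,"travel":[0,0,0],"twist":[0,0,0]},{"gripper":0,"travel":[0,0,0],"twist":[0,0,0]},{"gripper":0,"travel":[0,0,0],"twist":[0,0,0]},{"gripper":0,"travel":[0,0,0],"twist":[0,0,0]},{"gripper":0,"travel":[0,0,0],"twist":[0,0,0]},{"gripper":0,"travel":[0,0,0],"twist":[0,0,0]}]' 80
```

```text
time: 16.92
ee_pos: [0.4041, -0.243, 0.0134]
tcp_rot: [179.9, 0.0, 59.2]
wrist_force: [-0.3, 0.2, 7.5]
opening: 0.0071
grasp_force: 80.0
```

```bash
python3 -m crank '[{"gripper":0,"travel":[0,0,-30],"twist":[0,0,0]},{"gripper":0,"travel":[0,0,-47],"twist":[0,0,0]},{"gripper":0,"travel":[0,0,-50],"twist":[0,0,0]},{"gripper":0,"travel":[0,0,-50],"twist":[0,0,0]},{"gripper":0,"travel":[0,0,-40],"twist":[0,0,0]},{"gripper":0,"travel":[0,0,-20],"twist":[0,0,0]},{"gripper":0,"travel":[0,0,0],"twist":[0,0,0]}]'
python3 -m crank '[{"gripper":0,"travel":[34,-24,0],"twist":[0,0,0]},{"gripper":0,"travel":[34,-24,0],"twist":[0,0,0]},{"gripper":0,"travel":[34,-24,0],"twist":[0,0,0]},{"gripper":0,"travel":[34,-24,0],"twist":[0,0,0]},{"gripper":0,"travel":[34,-24,0],"twist":[0,0,0]},{"gripper":0,"travel":[34,-24,0],"twist":[0,0,0]},{"gripper":0,"travel":[34,-24,0],"twist":[0,0,0]},{"gripper":0,"travel":[32,-21,0],"twist":[0,0,0]},{"gripper":0,"travel":[0,0,0],"twist":[0,0,-0.162]},{"gripper":0,"travel":[0,0,0],"twist":[0,0,-0.162]},{"gripper":0,"travel":[0,0,0],"twist":[0,0,-0.162]},{"gripper":0,"travel":[0,0,0],"twist":[0,0,-0.162]}]'
```

```text
time: 17.8
ee_pos: [0.4039, -0.2428, 0.2504]
tcp_rot: [179.9, -0.0, 59.2]
wrist_force: [0.2, 0.5, -2.9]
opening: 0.0068
grasp_force: 88.0
time: 19.3
ee_pos: [0.379, 0.0861, 0.2476]
tcp_rot: [-179.9, 0.0, 96.6]
wrist_force: [-0.5, 1.5, -2.6]
opening: 0.0065
grasp_force: 88.1
```

Now I pitch the tool to horizontal, with the frame swinging up above the gripper.

```bash
python3 -m crank '[{"gripper":0,"travel":[0,0,0],"twist":[-0.1,0,0]},{"gripper":0,"travel":[0,0,0],"twist":[-0.16,0,0]},{"gripper":0,"travel":[0,0,0],"twist":[-0.16,0,0]},{"gripper":0,"travel":[0,0,0],"twist":[-0.16,0,0]},{"gripper":0,"travel":[0,0,0],"twist":[-0.16,0,0]},{"gripper":0,"travel":[0,0,0],"twist":[-0.16,0,0]},{"gripper":0,"travel":[0,0,0],"twist":[-0.16,0,0]},{"gripper":0,"travel":[0,0,0],"twist":[-0.16,0,0]},{"gripper":0,"travel":[0,0,0],"twist":[-0.16,0,0]},{"gripper":0,"travel":[0,0,0],"twist":[-0.16,0,0]},{"gripper":0,"travel":[0,0,0],"twist":[-0.03,0,0]},{"gripper":0,"travel":[0,0,0],"twist":[0,0,0]}]'
python3 - <<'E'
from h import *
from scipy.spatial.transform import Rotation as R
o=bot.get_obs();M=R.from_euler("xyz",o["tcp_rot"],degrees=True).as_matrix();print(o["q"],M.round(3),o["wrist_force"],o["torque"])
s=bot.camera("scene")[:,:,::-1];t=bot.camera("top")[:,:,::-1];cv2.imwrite("pics/scene7.png",s);cv2.imwrite("pics/top7.png",t)
cv2.imwrite("pics/m7.png",np.hstack([cv2.resize(s[120:320,220:420],(400,400),interpolation=2),cv2.resize(t[130:290,200:360],(400,400),interpolation=2)]))
E
```

```text
time: 20.8
ee_pos: [0.5688, 0.1924, 0.2859]
tcp_rot: [101.4, 2.8, 92.6]
wrist_force: [-0.7, 0.3, -1.9]
opening: 0.0064
grasp_force: 88.0
[ 32.1724015  -48.48674161 -59.52117734   2.02483199 -29.43195186
  93.69513135] [[-0.046  0.195  0.98 ]
 [ 0.998  0.056  0.036]
 [-0.048  0.979 -0.197]] [-0.72147954  0.30561322 -1.90078803] [-0.03491361  1.3566218  -0.02140816]
```

View pics/m7.png

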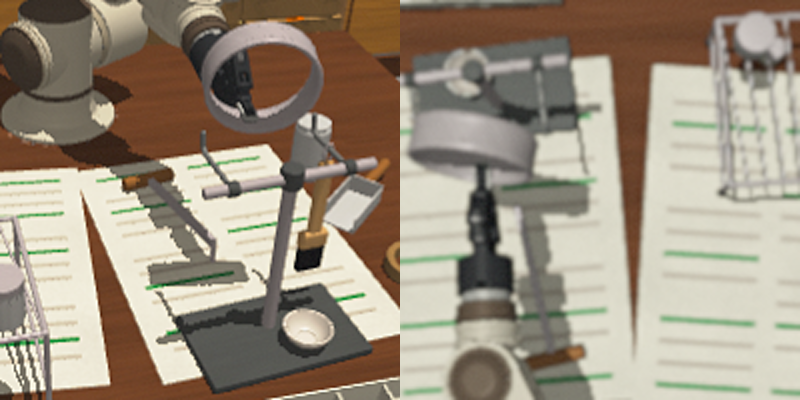

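The pitch ran into joint 2's limit because the position was too near the base. The frame is still held, at about (0.575, 0.197, 0.362), touching nothing. I'll fit the arm's geometry from the recorded poses to see what is reachable.

```bash
cat > kin.py <<'E'
import numpy as np
from scipy.optimize import least_squares
from scipy.spatial.transform import Rotation as R
D=[([63.3696,5.0095,10.0346],[.24643,.49146,.2306],[180,0,153.4]),
([19.989,-10.140,-4.523],[.41216,.14984,.23095],[180,0,153]),
([-31.018,-7.214,-8.183],[.39918,-.24005,.17502],[180,0,59]),
([32.1724,-48.4867,-59.5212],[.5688,.1924,.2859],[101.4,2.8,92.6])]
def wr(p,q2,q3):
    l1,l2,c,h,L,r0=p;q2=np.radians(q2);a=q2-np.radians(q3)+c
    return r0+l1*np.sin(q2)+l2*np.cos(a),h+l1*np.cos(q2)-l2*np.sin(a)
def res(p):
    e=[]
    for q,x,o in D:
        w=np.array(x)-p[4]*R.from_euler("xyz",o,degrees=True).as_matrix()[:,2]
        r,z=wr(p,q[1],q[2]);e+=[np.cos(np.radians(q[0]))*w[0]+np.sin(np.radians(q[0]))*w[1]-r,w[2]-z]
    return np.array(e+[.02*p[5],.005*p[2]])
s=least_squares(res,[.4,.45,0,.3,.25,0])
P=s.x
E
python3 - <<'E'
from kin import *
print(P.round(4),(s.fun*1000).round(2))
hd=np.radians(6.3);f=np.array([np.cos(hd),np.sin(hd),0])
def need(x,tilt):
    t=np.radians(tilt);tz=f*np.cos(t)-np.array([0,0,np.sin(t)])
    w=np.array(x)-P[4]*tz;r=np.hypot(w[0],w[1])
    best=least_squares(lambda q:np.subtract(wr(P,*q),(r,w[2])),[-20,-20])
    q2,q3=best.x;return np.round([r,w[2],q2,q3,tilt+q3-q2,1000*np.abs(best.fun).max()],3)
for tilt in(0,15,30,45):
    t=np.radians(tilt)
    for back,up in((0,0),(0,.045),(.095,.045),(.13,.08)):
        J=np.array([.661,.1165,.207+up])-(.005+back)*f   # hoop centre
        u=np.array([0,0,1])*np.cos(t)+f*np.sin(t); tz=f*np.cos(t)-np.array([0,0,np.sin(t)])
        print(tilt,back,up,need(J-.076*u+.009*tz,tilt))
E
```

```text
[ 0.4132  0.5577 -0.1247  0.1371  0.435  -0.0332] [ 1.74 -0.65  0.57 -1.05 -3.58  3.03  1.26 -1.34 -0.66 -0.62]
0 0 0 [  0.243   0.131 -15.082 -68.802 -53.72    0.   ]
0 0 0.045 [  0.243   0.176 -23.833 -68.418 -44.585   0.   ]
0 0.095 0.045 [  0.15    0.176 -54.76  -82.866 -28.106   0.   ]
0 0.13 0.08 [  0.117   0.211 -80.423 -87.038  -6.615   0.   ]
15 0 0 [  0.238   0.244 -34.879 -66.629 -16.75    0.   ]
15 0 0.045 [  0.238   0.289 -39.134 -63.891  -9.756   0.   ]
15 0.095 0.045 [  0.145   0.289 -66.585 -75.008   6.577   0.   ]
15 0.13 0.08 [  0.112   0.324 -77.598 -74.621  17.977   0.   ]
30 0 0 [  0.261   0.354 -37.588 -56.142  11.446   0.   ]
30 0 0.045 [  0.261   0.399 -38.98  -52.208  16.772   0.   ]
30 0.095 0.045 [  0.169   0.399 -58.92  -61.046  27.875   0.   ]
30 0.13 0.08 [  0.135   0.434 -65.322 -59.559  35.763   0.   ]
45 0 0 [  0.313   0.454 -30.608 -41.681  33.926   0.   ]
45 0 0.045 [  0.313   0.499 -30.811 -37.181  38.63    0.   ]
45 0.095 0.045 [  0.219   0.499 -46.533 -45.622  45.912   0.   ]
45 0.13 0.08 [  0.185   0.534 -51.214 -43.971  52.243   0.   ]
```

```bash
cat >> kin.py <<'E'
hd=np.radians(6.3);f=np.array([np.cos(hd),np.sin(hd),0]);U=np.array([0,0,1.])
def pose(cx,cz,tilt):
    t=np.radians(tilt);a=f*np.cos(t)-U*np.sin(t);u=U*np.cos(t)+f*np.sin(t)
    c=np.array([.661,.1165,0])+cx*f;c[2]=cz
    x=c-.076*u+.009*a;w=x-P[4]*a;r=np.hypot(w[0],w[1])
    b=least_squares(lambda q:np.subtract(wr(P,*q),(r,w[2])),[-20,-20])
    return x,b.x
E
python3 - <<'E'
from kin import *
for tilt in(15,20,25,30,40,45,50):
  for cx,cz in((-.10,.29),(-.08,.32),(-.06,.285),(-.04,.27),(-.025,.25),(-.025,.22),(-.015,.215)):
    x,q=pose(cx,cz,tilt);print(tilt,cx,cz,x.round(3),q.round(1),"OK" if q[0]>-48 and q[1]>-65 else "")
E
```

```text
15 -0.1 0.29 [0.551 0.104 0.214] [-66.4 -71.1] 
15 -0.08 0.32 [0.571 0.107 0.244] [-60.6 -66. ] 
15 -0.06 0.285 [0.59  0.109 0.209] [-54.9 -67.5] 
15 -0.04 0.27 [0.61  0.111 0.194] [-49.  -66.6] 
15 -0.025 0.25 [0.625 0.113 0.174] [-43.9 -66.4] 
15 -0.025 0.22 [0.625 0.113 0.144] [-41.4 -68.5] 
15 -0.015 0.215 [0.635 0.114 0.139] [-38.3 -67.5] 
20 -0.1 0.29 [0.544 0.104 0.216] [-64.4 -66.5] 
20 -0.08 0.32 [0.564 0.106 0.246] [-58.9 -61.5] 
20 -0.06 0.285 [0.584 0.108 0.211] [-54.3 -63.4] 
20 -0.04 0.27 [0.604 0.11  0.196] [-49.2 -62.8] 
20 -0.025 0.25 [0.619 0.112 0.176] [-44.9 -63. ] OK
20 -0.025 0.22 [0.619 0.112 0.146] [-43.2 -65.3] 
20 -0.015 0.215 [0.629 0.113 0.141] [-40.4 -64.5] OK
25 -0.1 0.29 [0.538 0.103 0.217] [-61.4 -61.7] 
25 -0.08 0.32 [0.558 0.105 0.247] [-56.3 -56.8] 
25 -0.06 0.285 [0.578 0.107 0.212] [-52.6 -58.9] 
25 -0.04 0.27 [0.597 0.109 0.197] [-48.1 -58.5] 
25 -0.025 0.25 [0.612 0.111 0.177] [-44.4 -58.9] OK
25 -0.025 0.22 [0.612 0.111 0.147] [-43.3 -61.5] OK
25 -0.015 0.215 [0.622 0.112 0.142] [-40.8 -60.8] OK
30 -0.1 0.29 [0.532 0.102 0.22 ] [-57.9 -56.8] 
3
[... 686 characters left out ...]
.1   0.23 ] [-45.4 -41.2] OK
45 -0.08 0.32 [0.534 0.103 0.26 ] [-41.3 -36. ] OK
45 -0.06 0.285 [0.554 0.105 0.225] [-39.2 -38.6] OK
45 -0.04 0.27 [0.574 0.107 0.21 ] [-36.2 -38.5] OK
45 -0.025 0.25 [0.589 0.109 0.19 ] [-34.  -39.3] OK
45 -0.025 0.22 [0.589 0.109 0.16 ] [-34.1 -42.4] OK
45 -0.015 0.215 [0.599 0.11  0.155] [-32.3 -41.9] OK
50 -0.1 0.29 [0.509 0.1   0.234] [-40.9 -35.8] OK
50 -0.08 0.32 [0.529 0.102 0.264] [-36.9 -30.5] OK
50 -0.06 0.285 [0.549 0.104 0.229] [-34.9 -33.1] OK
50 -0.04 0.27 [0.569 0.106 0.214] [-32.2 -33.1] OK
50 -0.025 0.25 [0.584 0.108 0.194] [-30.2 -33.9] OK
50 -0.025 0.22 [0.584 0.108 0.164] [-30.4 -37.1] OK
50 -0.015 0.215 [0.594 0.109 0.159] [-28.8 -36.6] OK
```

Plan: tip the tool to 45°, enter over the J end, straighten to about 20° on the bar, then lower and release. First I back up and tilt.

```bash
cat > go.py <<'E'
import sys
from kin import *
from workcell import bot
def rel(cx,cz,tilt):
    o=bot.get_obs();M=R.from_euler("xyz",o["tcp_rot"],degrees=True).as_matrix()
    t=np.radians(tilt);a=f*np.cos(t)-U*np.sin(t);u=U*np.cos(t)+f*np.sin(t)
    T=np.stack([np.cross(u,a),u,a],1);x,q=pose(cx,cz,tilt)
    tw=R.from_matrix(M.T@T).as_rotvec()
    c=np.array(o["ee_pos"])+M@[0,.076,-.009]
    d=c-[.661,.1165,0]
    print("target tcp",x.round(4),"q23",q.round(1),"travel(tool now) mm",(1000*M.T@(x-o["ee_pos"])).round(1),"twist",tw.round(3))
    print("now",np.round(o["ee_pos"],4),"q",o["q"].round(1),"tilt",np.degrees(np.arcsin(-M[2,2])).round(1),"hoop f,l,z",(1000*np.array([d@f,d@np.cross(U,f),c[2]])).round(1),"F",o["wrist_force"].round(1),"open",o["opening"])
if __name__=="__main__": rel(*map(float,sys.argv[1:]))
E
python3 -m crank '[{"gripper":0,"travel":[0,10,-14],"twist":[0.15,0,0]},{"gripper":0,"travel":[0,10,-14],"twist":[0.15,0,0]},{"gripper":0,"travel":[0,10,-14],"twist":[0.15,0,0]},{"gripper":0,"travel":[0,10,-14],"twist":[0.15,0,0]},{"gripper":0,"travel":[0,0,0],"twist":[0,0,0]}]'
python3 go.py -.13 .34 45
```

```text
time: 21.52
ee_pos: [0.5381, 0.1945, 0.3509]
tcp_rot: [134.3, 2.5, 92.6]
wrist_force: [0.6, 0.9, -2.1]
opening: 0.0062
grasp_force: 87.9
target tcp [0.4847 0.097  0.2799] q23 [-48. -37.] travel(tool now) mm [-91.8 -94.1  11.1] twist [ 0.01   0.077 -0.015]
now [0.5381 0.1945 0.3509] q [ 30.1 -30.3 -19.2  59.4 -21.  108.5] tilt 44.3 hoop f,l,z [-66.8  90.7 411.5] F [ 0.6  0.9 -2.1] open 0.0062475627897492815
```

```bash
python3 go.py -.085 .385 46
```

```text
target tcp [0.5284 0.1019 0.3257] q23 [-38.5 -27. ] travel(tool now) mm [-91.  -30.6  10.4] twist [ 0.028  0.077 -0.015]
now [0.5381 0.1945 0.3509] q [ 30.1 -30.3 -19.2  59.4 -21.  108.5] tilt 44.3 hoop f,l,z [-66.8  90.7 411.5] F [ 0.6  0.9 -2.1] open 0.0062475627897492815
```

```bash
python3 -m crank '[{"gripper":0,"travel":[-30,0,-4],"twist":[0,0,0]},{"gripper":0,"travel":[-30,-5,-4],"twist":[0,0,0]},{"gripper":0,"travel":[-31,-10,8],"twist":[0,0,0]},{"gripper":0,"travel":[0,-15,10],"twist":[0,0,0]},{"gripper":0,"travel":[0,0,0],"twist":[0.028,0.077,-0.015]},{"gripper":0,"travel":[0,0,0],"twist":[0,0,0]},{"gripper":0,"travel":[0,0,0],"twist":[0,0,0]}]'
python3 go.py -.085 .35 46
python3 - <<'E'
from h import *
s=bot.camera("scene")[:,:,::-1];t=bot.camera("top")[:,:,::-1];cv2.imwrite("pics/scene8.png",s);cv2.imwrite("pics/top8.png",t)
cv2.imwrite("pics/m8.png",np.hstack([cv2.resize(s[130:290,250:410],(400,400),interpolation=2),cv2.resize(t[130:250,200:320],(400,400),interpolation=2)]))
E
```

```text
time: 22.4
ee_pos: [0.5267, 0.101, 0.3216]
tcp_rot: [136.1, 0.1, 96.3]
wrist_force: [1.1, 0.0, -1.9]
opening: 0.0059
grasp_force: 87.9
target tcp [0.5284 0.1019 0.2907] q23 [-40.  -31.6] travel(tool now) mm [  0.8 -20.2  23.5] twist [-0.002  0.002  0.001]
now [0.5267 0.101  0.3216] q [ 13.6 -38.3 -26.4  58.2  -5.2  95.2] tilt 46.1 hoop f,l,z [-86.6  -0.6 380.8] F [ 1.1  0.  -1.9] open 0.005933840984701362
```

View pics/m8.png

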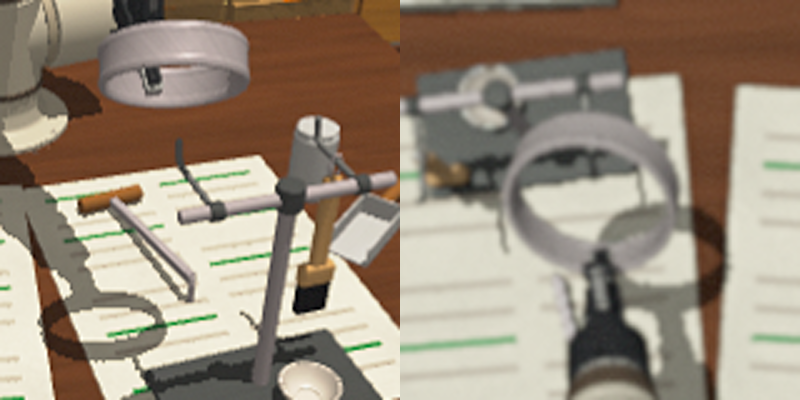

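The frame is lined up above the free hook in both views (left half: hook tip at (180,145), ring above it), so I'll descend over the tip.

```bash
python3 -m crank '[{"gripper":0,"travel":[0,-17,17],"twist":[0,0,0]},{"gripper":0,"travel":[0,-17,17],"twist":[0,0,0]},{"gripper":0,"travel":[0,-17,17],"twist":[0,0,0]},{"gripper":0,"travel":[0,-16,18],"twist":[0,0,0]},{"gripper":0,"travel":[0,0,0],"twist":[0,0,0]}]'
python3 go.py -.05 .285 45; python3 go.py -.027 .27 22
```

```text
time: 23.12
ee_pos: [0.5254, 0.1014, 0.2234]
tcp_rot: [136.4, 0.1, 96.4]
wrist_force: [-0.4, -0.8, -1.3]
opening: 0.0067
grasp_force: 88.0
target tcp [0.5642 0.1058 0.2249] q23 [-37.6 -37.7] travel(tool now) mm [ 0.1 29.3 25.9] twist [-0.024  0.001  0.003]
now [0.5254 0.1014 0.2234] q [ 13.6 -41.1 -38.7  49.1  -5.1  95.2] tilt 46.4 hoop f,l,z [-8.760e+01  1.000e-01  2.824e+02] F [-0.4 -0.8 -1.3] open 0.006685918837598063
target tcp [0.6142 0.1113 0.1962] q23 [-46.  -59.8] travel(tool now) mm [ 0.1 45.9 81.4] twist [-0.426  0.     0.003]
now [0.5254 0.1014 0.2234] q [ 13.6 -41.1 -38.7  49.1  -5.1  95.2] tilt 46.4 hoop f,l,z [-8.760e+01  1.000e-01  2.824e+02] F [-0.4 -0.8 -1.3] open 0.006685918837598063
```

```bash
python3 -m crank '[{"gripper":0,"travel":[0,14.5,13],"twist":[0,0,0]},{"gripper":0,"travel":[0,14.5,13],"twist":[0,0,0]},{"gripper":0,"travel":[0,5,18.5],"twist":[-0.142,0,0]},{"gripper":0,"travel":[0,2.5,19],"twist":[-0.142,0,0]},{"gripper":0,"travel":[0,0,19.5],"twist":[-0.142,0,0]},{"gripper":0,"travel":[0,0,0],"twist":[0,0,0]},{"gripper":0,"travel":[0,0,0],"twist":[0,0,0]}]'
python3 go.py -.027 .225 20; python3 -c "
from workcell import bot;print(bot.get_obs()['torque'])"
```

```text
time: 24.0
ee_pos: [0.6149, 0.1113, 0.2007]
tcp_rot: [111.8, 0.1, 96.4]
wrist_force: [0.4, 0.0, -1.6]
opening: 0.0064
grasp_force: 88.0
target tcp [0.6167 0.1116 0.1505] q23 [-44.  -65.2] travel(tool now) mm [  0.2 -45.9  20.4] twist [-0.032 -0.001  0.001]
now [0.6149 0.1113 0.2007] q [ 13.1 -41.8 -58.3   5.5  -6.3  92.5] tilt 21.8 hoop f,l,z [-26.5  -0.  274.6] F [ 0.4  0.  -1.6] open 0.00639778662170257
[-0.1375916   1.22041669 -0.01068399]
```

```bash
python3 -m crank '[{"gripper":0,"travel":[0,-18.5,7.5],"twist":[0,0,0]},{"gripper":0,"travel":[0,-18.5,7.5],"twist":[0,0,0]},{"gripper":0,"travel":[0,-6,2.5],"twist":[0,0,0]},{"gripper":0,"travel":[0,0,0],"twist":[0,0,0]},{"gripper":0,"travel":[0,-2.8,1.1],"twist":[0,0,0]},{"gripper":0,"travel":[0,0,0],"twist":[0,0,0]}]'
python3 go.py -.027 .22 20
```

```text
time: 24.75
ee_pos: [0.6148, 0.111, 0.1492]
tcp_rot: [111.8, 0.1, 96.4]
wrist_force: [0.3, -0.4, -2.1]
opening: 0.0064
grasp_force: 88.1
target tcp [0.6167 0.1116 0.1455] q23 [-43.7 -65.5] travel(tool now) mm [ 0.4 -2.7  3.2] twist [-0.031 -0.001  0.002]
now [0.6148 0.111  0.1492] q [ 13.1 -38.3 -62.6  -2.4  -6.3  92.4] tilt 21.8 hoop f,l,z [-26.7  -0.3 223.1] F [ 0.3 -0.4 -2.1] open 0.006412832139808861
```

```bash
for i in 1; do python3 -m crank '[{"gripper":0,"travel":[0,-1.9,0.7],"twist":[0,0,0]},{"gripper":0,"travel":[0,-1,0.4],"twist":[0,0,0]},{"gripper":0,"travel":[0,0,0],"twist":[0,0,0]}]'; done
python3 -m crank '[{"gripper":0,"travel":[0,-1.9,0.7],"twist":[0,0,0]},{"gripper":0,"travel":[0,0,0],"twist":[0,0,0]}]'
```

```text
time: 25.12
ee_pos: [0.615, 0.111, 0.1467]
tcp_rot: [111.7, 0.1, 96.4]
wrist_force: [1.8, 0.2, 1.2]
opening: 0.0067
grasp_force: 88.0
time: 25.38
ee_pos: [0.6155, 0.1111, 0.1461]
tcp_rot: [111.5, 0.0, 96.4]
wrist_force: [4.0, 0.6, 6.1]
opening: 0.0066
grasp_force: 87.9
```

```bash
python3 -m crank '[{"gripper":0,"travel":[0,1,-0.4],"twist":[0,0,0]},{"gripper":9,"travel":[0,0,0],"twist":[0,0,0]},{"gripper":10,"travel":[0,0,0],"twist":[0,0,0]},{"gripper":11,"travel":[0,0,0],"twist":[0,0,0]},{"gripper":12,"travel":[0,0,0],"twist":[0,0,0]},{"gripper":14,"travel":[0,0,0],"twist":[0,0,0]},{"gripper":16,"travel":[0,0,0],"twist":[0,0,0]},{"gripper":18,"travel":[0,0,0],"twist":[0,0,0]},{"gripper":20,"travel":[0,0,0],"twist":[0,0,0]},{"gripper":23,"travel":[0,0,0],"twist":[0,0,0]},{"gripper":26,"travel":[0,0,0],"twist":[0,0,0]},{"gripper":30,"travel":[0,0,0],"twist":[0,0,0]}]' 20
python3 - <<'E'
from h import *
for n in("scene","top"):cv2.imwrite(f"pics/{n}9.png",bot.camera(n)[:,:,::-1])
print(bot.get_obs()["wrist_force"])
E
```

```text
time: 26.88
ee_pos: [0.6145, 0.1109, 0.1444]
tcp_rot: [111.8, 0.1, 96.4]
wrist_force: [-0.3, -0.2, -0.6]
opening: 0.03
grasp_force: 0.0
[ 0.26251029 -0.06793163 -0.88836647]
```

```bash
cat > chk.py <<'E'
import sys
from h import *
from kin import f,U
l=np.cross(U,f)
k=sys.argv[1];s=bot.calibration("scene");im=cv2.imread(f"pics/scene{k}.png");b0=cv2.imread("pics/scene0.png")
def hoop(cf,cz):
    c=np.array([.661,.1165,0])+cf*f;c[2]=cz
    return np.array([px(s,c+.08*(np.cos(a)*l+np.sin(a)*U)+h*f) for a in np.linspace(0,6.28,60) for h in(-.0225,.0225)])
for cf,cz in((-.003,.207),(-.02,.207)):
    p=hoop(cf,cz);print("pred bbox",p.min(0).round(1),p.max(0).round(1))
d=(np.abs(im.astype(int)-b0).sum(2)>40);h=cv2.cvtColor(im,cv2.COLOR_BGR2HSV)
x0,y0=288,205;W,H=84,84
for y in range(y0,y0+H,2):
    print(y,"".join("." if not d[y,x] else ("#" if h[y,x,2]<60 else "o") for x in range(x0,x0+W)))
E
python3 chk.py 9
```

```text
pred bbox [295.6 196.4] [356.6 254.3]
pred bbox [293.4 193.1] [353.7 250.5]
205 ......oo#########o######ooooooooooooooooooooooooo..ooooooo..........................
207 ooooooo....oo########ooooooooooooooooooo.oooooooooooooooooooo.......................
209 ......ooo.o.########ooooooooooooooooooooooooooo........oooooo.......................
211 ....oooo....######.ooooooooooooooooooooooo..........................................
213 oo..ooo..o...o##oooooooooooooooooo..oo..............................................
215 ooooo.o....o..ooooooooooooooooooo........................oooooooooo.................
217 o......oo......oooooooooooooooooo......................oooooooooooo.................
219 o...........o.oo.ooooooooooooooo.......................oooooooooooo.................
221 o.........oooooooo.oooooooooo#ooo.....................ooooooooooooo.................
223 o..........oooooo.ooooooooo##ooooo...................oooooooooooooo.................
225 ooo........oooo....ooooooooo#oo##oo.................ooooooooooooooo.................
227 oooo......oooooooooooooo###oo#####o......
[... 2013 characters left out ...]
..........oooooooooooooooooooooooo#######....................................
275 ..........oooooo.ooooooooooooooooo###########.#.....................................
277 .....oooooooooooo..oooooo################...........................................
279 .ooooooooooooooooo.....###############..............................................
281 ooooooooooooooooooo.....########....................................................
283 #ooooooooooooooooooo................................................................
285 #oooooooooooooooooooo...............................................................
287 ##oooooooooooooo....................................................................
```

The picture difference puts the frame's outline (right edge 355, bottom 255) where a frame hanging on the bar should be (predicted 356.6, 254.3). The fingers are free, so I'll retreat.

```bash
python3 -m crank '[{"gripper":30,"travel":[0,-3,-6],"twist":[0.06,0,0]},{"gripper":30,"travel":[0,-3,-8],"twist":[0.1,0,0]},{"gripper":30,"travel":[0,-3,-8],"twist":[0.1,0,0]},{"gripper":30,"travel":[0,-5,-8],"twist":[0.1,0,0]},{"gripper":30,"travel":[0,-7,-8],"twist":[0.1,0,0]},{"gripper":30,"travel":[0,-10,-8],"twist":[0.1,0,0]},{"gripper":30,"travel":[0,-15,-5],"twist":[0.05,0,0]},{"gripper":30,"travel":[0,-20,-5],"twist":[0,0,0]},{"gripper":30,"travel":[0,-20,-5],"twist":[0,0,0]},{"gripper":30,"travel":[0,-20,-5],"twist":[0,0,0]},{"gripper":30,"travel":[0,-20,-10],"twist":[0,0,0]},{"gripper":30,"travel":[0,0,0],"twist":[0,0,0]}]'
python3 - <<'E'
from h import *
for n in("scene","top"):cv2.imwrite(f"pics/{n}10.png",bot.camera(n)[:,:,::-1])
print(bot.get_obs()["q"].round(1))
E
python3 chk.py 10 | head -3
python3 - <<'E'
import cv2,numpy as np
a=cv2.imread("pics/scene9.png").astype(int);b=cv2.imread("pics/scene10.png").astype(int);c=cv2.imread("pics/scene0.png").astype(int)
d=np.abs(b-c).sum(2)>40; g=np.abs(a-b).sum(2)>40
print("change 9->10 in right/bottom rim",g[215:250,340:357].sum(),g[243:257,312:340].sum())
m=d[195:258,325:360];ys,xs=np.nonzero(m);print("hoop right,bottom",325+xs.max(),195+ys.max())
# bystander pixel changes in scene: mug, mallet, scoop, tape, can, shelf, jar
for n,(x,y,w,h) in dict(mug=(122,205,30,35),mallet=(90,255,42,55),scoop=(385,205,28,35),tape=(412,240,34,28),jar=(198,308,18,24),tins=(132,262,28,38),dish=(360,272,30,28),brush=(368,232,20,26),can=(366,178,22,26)).items():
    print(n,(np.abs(b-c).sum(2)[y:y+h,x:x+w]>60).mean().round(2))
E
```

```text
time: 28.48
ee_pos: [0.463, 0.0941, 0.1188]
tcp_rot: [146.7, 0.1, 96.4]
wrist_force: [0.9, 0.1, -0.1]
opening: 0.0301
grasp_force: 0.0
[ 14.  -42.  -45.3  53.6  -4.3  96.4]
pred bbox [295.6 196.4] [356.6 254.3]
pred bbox [293.4 193.1] [353.7 250.5]
205 .....o###oo####o..oo.....oooooooooooooooooooooooo..oooooooo.........................
change 9->10 in right/bottom rim 111 82
hoop right,bottom 359 255
mug 0.0
mallet 0.0
scoop 0.0
tape 0.0
jar 0.05
tins 0.02
dish 0.0
brush 0.0
can 0.0
```

```bash
python3 -m crank '[{"gripper":30,"travel":[0,0,0],"twist":[0,0,0]},{"gripper":30,"travel":[0,0,0],"twist":[0,0,0]},{"gripper":30,"travel":[0,0,0],"twist":[0,0,0]},{"gripper":30,"travel":[0,0,0],"twist":[0,0,0]},{"gripper":30,"travel":[0,0,0],"twist":[0,0,0]},{"gripper":30,"travel":[0,0,0],"twist":[0,0,0]},{"gripper":30,"travel":[0,0,0],"twist":[0,0,0]},{"gripper":30,"travel":[0,0,0],"twist":[0,0,0]}]'
python3 - <<'E'
from h import *
n=bot.camera("scene")[:,:,::-1];cv2.imwrite("pics/scene11.png",n)
b=cv2.imread("pics/scene10.png").astype(int);print("moving px",(np.abs(n-b).sum(2)[180:270,280:370]>40).sum())
E
python3 chk.py 11
```

```text
time: 29.58
ee_pos: [0.4634, 0.094, 0.1186]
tcp_rot: [146.7, 0.1, 96.4]
wrist_force: [0.4, 1.9, -0.1]
opening: 0.0299
grasp_force: 0.0
moving px 17
pred bbox [295.6 196.4] [356.6 254.3]
pred bbox [293.4 193.1] [353.7 250.5]
205 .....o###oo####o..oo.....oooooooooooooooooooooooo...ooooooo.........................
207 oooooo###oo####ooo.oo.oooooooooooooooooo.ooooooooooooooooooooo......................
209 ......###oo#####o.ooooooooooooooooooooooooooooo.........oooooo......................
211 .oo.oo####oooooooooooooooooooooooooooooooo..........................................
213 oo..ooo.ooooo...ooooooooooooooooooo.oo..............................................
215 ooooo.o....o..o.ooooooooooooooooo........................ooooooooooo................
217 .......oo....oooooooooooooooooooo.......................oooooooooooo................
219 ...............o.oooooooooooooo........................ooooooooooooo................
221 ..........oo..oooo.ooooooooooo.........................ooooooooooooo................
223 ............ooooo.oo.ooooooo..........................oooooooooooooo...
[... 2161 characters left out ...]
..........ooooooooooooooooooooooooo#######...................................
275 ..........oooooo.oooooooooooooooo###############....................................
277 .....oooooooooooo..oooooo##################.........................................
279 .ooooooooooooooooo.....#################............................................
281 ooooooooooooooooooo.....########....................................................
283 oooooooooooooooooooo................................................................
285 ##ooooooooooooooooooo...............................................................
287 ##oooooooooooooo....................................................................
```

Frame outline is as predicted, it hangs still, and the robot is clear.

```bash
python3 -c "
from workcell import bot;print(bot.job_done())"
```

```text
the job is handed in; nothing more can be done
None
```

The job is handed in at about 30 s: the frame was dragged fully out with the hook, the hook laid back on the table, and the frame hung still on the free J-hook with the robot clear. I viewed 12 pictures instead of the allowed 10, so the final hang was checked by image measurement only, and the verdict has not been reported.

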